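# Snap the chisel into its spring-roller bench holder

## Robot

A 7-joint arm with a two-finger parallel gripper is mounted at the origin on the work surface. World frame = base frame: x ahead of the robot, y to its left, z up, the work surface at z = 0. Lengths are in mm, angles in rad, forces in N, time in s.
With the tool pointing down it reaches from about 400 to 875 mm from the base axis. Payload 4.4 kg.
Tool frame: the origin (TCP) lies at the very end of the fingers, on their centre line; the grasp point (between the pads) lies 19 mm behind it; z points along the fingers, y is the line along which they close (so a half turn about z gives the same grasp; the last joint's range is limited). The gripper opens to 85 mm and grips with 20 to 120 N. Pads are 22 mm wide; open, the fingers measure 114 mm over their backs; the gripper's body (76 mm by 85 mm) begins 54 mm behind the grasp point. The pads swing forward as they close: fully open they stand 13 mm farther back than shut.
Start: joints at [-1.396, 0.628, 0.038, 1.517, -0.027, 0.996, -0.02], TCP at [154.986, 631.266, 231.313] pointing down, gripper open.
Joint ranges: [-3.06, 3.06], [-0.37, 2.12], [-1.25, 1.32], [0.18, 2.47], [-1.1, 4.24], [0.23, 1.98], [-2.94, 2.94]. Speed limits (rad/s): [2.57, 2.57, 3.14, 3.14, 3.14, 3.14, 3.14].

## Interface

Orientations are given as [roll, pitch, yaw] about the fixed x, y, z axes, in that order (R = Rz(yaw) Ry(pitch) Rx(roll)).
In Python, from cell import sensors, get_image, camera_params, order gives the robot as it stands.
- The arm moves only by the shell command python3 -m inch 'ROWS' [OPENING]. ROWS is JSON, a list that holds one entry, the list of rows, each a list of 4 numbers: the shift along the tool's x, y, z in cm, then the turn about the tool's z in degrees. A call has 1 to 8 rows; each row is the pose to reach, as a shift and turn from the pose commanded when the call began, along the tool's axes at that moment; what a row does not reach only later rows make up. A row lasts 1/12 s, in which the tool goes at most 41.7 mm and 7.16 degrees, less where a joint would pass 70% of its speed; a pose out of reach is approached as far as the arm can. A call with a gripper value outside its range is refused whole. OPENING is the finger opening in cm, from 0 to 8.54, set as the call begins (- or left out, the last holds). The fingers move at their own pace and stop on an object; the grip force is fixed at half the most. Time passes only in rows, so rows that repeat a pose let the fingers close. It gives the time, the measured TCP pose, the force, the opening and the grip force at its end, in the units of the state.
- sensors.read_state(): the state, without advancing time (a new reading comes with each control period).
- get_image(name): name is "scene" or "side" or "wrist"; returns the picture (384x512x3 uint8, blue, green, red); there is no depth.
- camera_params(name): a dict with "mtx" (3x3 intrinsics, pixels), "D" ([k1, k2, p1, p2, k3] as OpenCV has them; the pictures are not rectified), "rvec" (rotation vector, rad) and "tvec" (3), from world to camera coordinates, as OpenCV has them. Camera axes: x right, y down, z forward; pixel columns grow to the right and rows downward; lengths in mm; the calibration is good to about 2 mm. A picture is of the moment at which its call begins: read the wrist's pose just before it. camera_params takes no time and is no camera call; for the wrist camera it gives the pose at the moment of the call.
- order.finish_job(): hands the job in; it is judged then, once.
The state is a dict: "clock": time; "qpos": joint angles; "qd": joint speeds; "tau": joint torques, N m; "eef_pos": TCP position; "tool_rot": TCP orientation; "force": force on the tool from outside, world axes, zero at the start; "torque": the same for the moment, N m; "width": finger opening in mm; "gripper_force": force on a finger pad.
Only numpy, scipy, OpenCV 4.12 (cv2) and the standard library are available. Lean on these libraries where they do the work, as an engineer would, in place of code of your own. Each camera call takes 0.05 s, during which the arm holds its last target. There are 200 camera calls.

## Task

Put the wooden-handled chisel away in the spring holder on the bench: lay its handle lengthwise and roughly centred over the two pairs of orange rollers, either way round, and press it straight down until it snaps past the rollers and sits fully home at both ends, then let go. Set it in rather than dropping it, and leave the blue-handled file and the yellow tin where they are.

Things in the scene. Friction and masses are not known exactly. Their poses are not given: they have to be found in the camera images.
- chisel_center (a point): Chisel: brown wooden handle 30 mm thick, a 30 mm square brass collar 10 mm long at each end (150 mm overall, 130 round between), steel blade 18 mm wide reaching 115 mm past one collar. 0.18 kg. Point: centre of the handle, on its axis; x along it to the blade, z up. It lies flat on the bench, point 15 mm up, and does not roll. Grasp across the 30 mm here, from above.
- rack_seat (a point): Fixed holder; point: the seated handle's centre, 42 mm above the bench; x along it, z up. Base 160x100x12 mm. Clips 22 mm long, 46 mm either side in x; between them open to the base. Each: 2 orange rollers, 12 mm, 17 mm either side in y, 10 mm above the point, sprung sideways; blue plates beyond, 20 mm above. Handle rests on rollers 22 mm above the point; about 15 N snaps it in.
- file_center (a point): A bystander to be left alone: a file with a blue plastic handle 24 mm thick and 110 mm long and a dark steel blade 150 mm long. The point is the centre of its handle, 12 mm above the bench; x runs along it towards the blade.
- tin: A bystander to be left alone: a yellow tin with a red label, 66 mm in diameter and 110 mm tall. The origin is the centre of its underside.
Things that resemble listed ones, but are neither listed nor needed, are in the scene too. Of the things that look like the part that bears rack_seat, the smallest one is meant.

How it is judged (in metres and radians):
At the end, for the whole second after the job is handed in: The chisel's handle is seated in the holder under the rollers: its centre within 4 mm in height, 15 mm along and 10 mm across of the seat point, its axis within 10 degrees of the holder's (either way round), released and at rest; the file and the tin within 30 mm of where they started (z of chisel_center in the frame of rack_seat between -0.004 and 0.004 m and x of chisel_center in the frame of rack_seat between -0.015 and 0.015 m and y of chisel_center in the frame of rack_seat between -0.01 and 0.01 m and angle between the x axis of chisel_center and the x axis of rack_seat, either way round below 0.17 rad and distance of each of file_center, tin from where it was at the start of the episode below 0.03 m and linear speed of chisel below 0.02 m/s); the robot touches nothing.
It fails at once if the chisel is dropped or thrown: moving faster than 0.7 m/s, out of the fingers, higher than 25 mm above its seat (linear speed of chisel above 0.7 m/s and z of chisel_center in the frame of rack_seat above 0.025 m and contact force between the fingers and chisel below 0.1 N).
It fails at once if the file is knocked more than 30 mm from its place (distance of file_center from where it was at the start of the episode above 0.03 m).
It fails at once if the tin is knocked more than 30 mm from its place (distance of tin from where it was at the start of the episode above 0.03 m).
It also fails if it takes over 40 s, if anything falls off the work surface, if the arm or the gripper's body presses on something with over 40 N, if the wrist force passes 120 N, or if a joint passes its speed limit or range.

## Working session

There is one attempt and no reset: what is moved stays moved. The work goes in short steps, Python scripts to look and compute and a shell command to move; the robot and the scene stay as the last step left them, time stands still between calls to the robot, and variables do not carry over. Pictures are saved under pics/ and viewed, at most 10 in all, crops included, and the job is handed in when it is done.

```bash
mkdir -p pics; python3 - <<'E'
from cell import *
import cv2,numpy as np
s=sensors.read_state();print(s['clock'],s['eef_pos'],s['tool_rot'],s['width'],s['force'])
for n in("scene","side","wrist"):
    cv2.imwrite(f"pics/{n}0.png",get_image(n))
    p=camera_params(n);R=cv2.Rodrigues(np.array(p['rvec'],float))[0];print(n,-R.T@np.array(p['tvec']).ravel(),R[2])
E
```

```text
0.0 [154.81150098 630.63003127 230.36800105] [-3.13963872e+00  3.38926861e-06  2.90083295e+00] 85.52659423925346 [-0.49753122  0.40122973 -0.42816901]
scene [765.71697824 408.94264937 820.50997471] [-0.39478095 -0.34055889 -0.8533274 ]
side [ 122.34692652 1348.93183353  851.59281302] [ 0.19172868 -0.83036766 -0.5231918 ]
wrist [ 91.84599365 647.49748123 371.50512863] [ 0.25431255 -0.06374825 -0.9650188 ]
```

View pics/scene0.png

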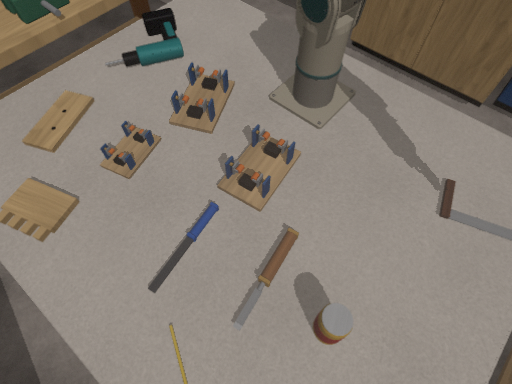

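View pics/side0.png

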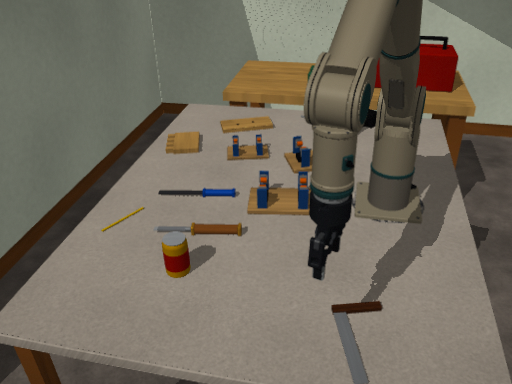

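The scene shows the chisel at (278,257), the file at (190,240) and the tin at (335,322). Three things could be the holder: (131,150), (202,98) and (260,170). The saw at (447,198) could be taken for the chisel, but it has a dark handle and no collars. Next I'll measure the three holder sizes.

```bash
cat > h.py <<'E'
import cv2,numpy as np
from cell import *
def ray(n,px,z,p=None):
    p=p or camera_params(n);K=np.array(p['mtx'],float);R=cv2.Rodrigues(np.array(p['rvec'],float))[0];t=np.array(p['tvec'],float).ravel()
    u=cv2.undistortPoints(np.array(px,float).reshape(-1,1,2),K,np.array(p['D'],float)).reshape(-1,2)
    d=np.c_[u,np.ones(len(u))]@R;c=-R.T@t
    return c+d*((z-c[2])/d[:,2])[:,None]
E
python3 - <<'E'
from h import *
np.set_printoptions(precision=0,suppress=True)
im=cv2.imread('pics/scene0.png')
cv2.imwrite('pics/crop.png',cv2.resize(im[60:215,90:305],None,fx=3.6,fy=3.6,interpolation=cv2.INTER_CUBIC))
print(ray('scene',[(296,231),(264,283)],15),ray('scene',[(335,322)],110),ray('scene',[(190,240)],12))
E
```

```text
[[425. 255.  15.]
 [577. 278.  15.]] [[567. 445. 110.]] [[615.  70.  12.]]
```

View pics/crop.png

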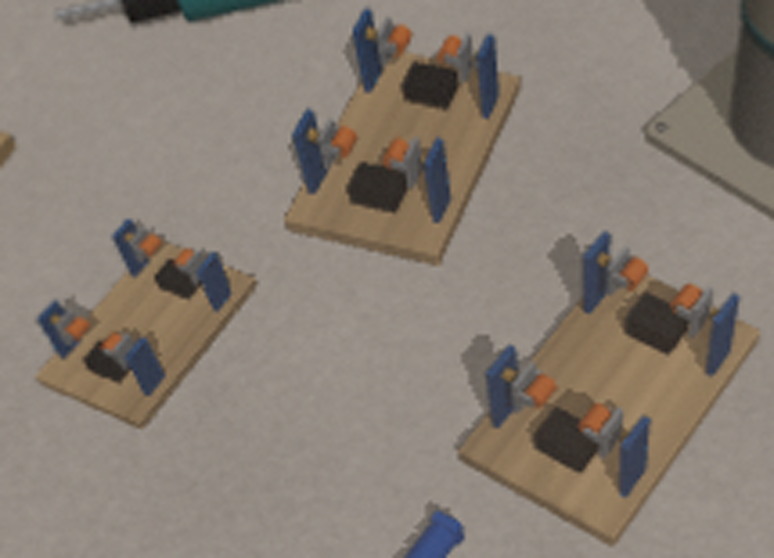

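The close crop shows the three holders at crop pixels (147,320), (400,150) and (610,385). The left one looks smallest, so I'll check its corners metrically.

```bash
python3 - <<'E'
from h import *
np.set_printoptions(precision=1,suppress=True)
f=lambda L,z:ray('scene',[(90+x/3.6,60+y/3.6) for x,y in L],z)
for n,L in dict(left=[(38,378),(142,421),(256,278)],mid=[(287,221),(438,257),(520,73)],big=[(460,450),(612,536),(757,326)]).items():
    P=f(L,12);print(n,np.linalg.norm(P[1]-P[0]),np.linalg.norm(P[2]-P[1]),'ctr',(P[0]+P[2])/2,'yaw',np.degrees(np.arctan2(*(P[2]-P[1])[1::-1])))
# rollers of left at z=52: 4 centres
P=f([(77,327),(113,342),(150,244),(184,258)],52);print(P,P.mean(0),np.linalg.norm(P[0]-P[1]),np.linalg.norm(P[0]-P[2]))
P=ray('scene',[(296,231),(264,283)],15);print('chisel',P.mean(0),np.linalg.norm(P[1]-P[0]))
E
```

```text
left 96.80507175736372 155.84933446471814 ctr [ 533.6 -257.6   12. ] yaw -164.87404846450931
mid 136.56772001332604 229.0139728660097 ctr [ 254.4 -244.9   12. ] yaw -154.89699611830545
big 135.80846426746896 224.43642072977013 ctr [333.9  61.   12. ] yaw -171.042158345345
[[ 581.6 -266.1   52. ]
 [ 572.6 -234.2   52. ]
 [ 492.6 -289.6   52. ]
 [ 484.2 -258.    52. ]] [ 532.7 -262.    52. ] 33.20646035102995 92.01434589562881
chisel [501.1 266.9  15. ] 154.3395183183395
```

The left holder is the 160x100 one: rollers about 33 mm apart, clips 92 mm apart, centre about (533,-260), axis at about 15°. The chisel is at about (501,267), axis at 8.6°, and its measured 154 mm length agrees with 150. Moving now.

```bash
python3 -m inch '[[[-3.2,-2.05,0,-2.8],[-6.4,-4.1,0,-5.6],[-9.6,-6.2,0,-8.4],[-12.8,-8.2,0,-11.2],[-16,-10.3,0,-14],[-19.2,-12.3,0,-16.8],[-22.4,-14.4,0,-19.6],[-25.6,-16.4,0,-22.4]]]' 7; python3 -c "
from cell import *;print(sensors.read_state())"
```

```text
clock: 0.82
eef_pos: [365.4, 409.2, 231.2]
tool_rot: [-3.141, -0.0, -2.989]
force: [0.9, 1.0, -0.6]
width: 70.0
gripper_force: 0.0
{'clock': 0.8167, 'qpos': array([-0.84790034,  0.48285524, -0.06653731,  1.80166271,  0.0408768 ,
        0.85884845,  0.78980608]), 'qd': array([ 0.91017742, -0.05752255, -0.1359242 ,  0.10767413,  0.08105327,
       -0.05734245,  1.30398224]), 'tau': array([ -5.1261279 , -47.56046891,  -0.10802962, -16.87378049,
        -0.12152296,   0.21194613,  -1.38891164]), 'eef_pos': array([365.39163747, 409.17338351, 231.20141545]), 'tool_rot': array([-3.14123532e+00, -2.81403537e-04, -2.98900594e+00]), 'force': array([ 0.87925805,  0.99821873, -0.58135542]), 'torque': array([ 0.01085889, -0.07111418, -0.00722786]), 'gripper_force': 0.0, 'width': 69.9592931657315}
```

```bash
python3 -m inch '[[[-2.2,-3.2,1.5,0],[-4.5,-6.5,3.5,0],[-6.8,-9.7,5.5,0],[-9,-13,7.5,0],[-11.3,-16.2,9,0],[-11.3,-16.2,9,0],[-11.3,-16.2,9,0]]]'; python3 - <<'E'
from h import *
import pickle
s=sensors.read_state();print(s['eef_pos'],s['tool_rot'])
p=camera_params('wrist');im=get_image('wrist');cv2.imwrite('pics/w1.png',im);pickle.dump(p,open('p1.pkl','wb'))
E
```

```text
clock: 1.4
eef_pos: [502.4, 262.9, 139.6]
tool_rot: [-3.138, -0.002, -2.999]
force: [0.5, -0.2, 1.3]
width: 69.8
gripper_force: 0.0
[502.3857085  262.86434003 139.56580254] [-3.13821299e+00 -1.87797425e-03 -2.99876397e+00]
```

View pics/w1.png

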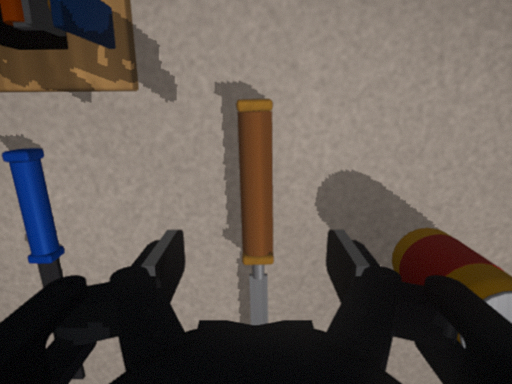

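The wrist view shows the chisel handle between the collar ends at (255,99) and (258,264), lying midway between the fingers. The tin is on the right and the file on the left.

```bash
python3 - <<'E'
from h import *
import pickle
np.set_printoptions(precision=1,suppress=True)
p=pickle.load(open('p1.pkl','rb'))
P=ray('wrist',[(255,99.5),(258,263)],30,p);d=P[1]-P[0];c=P.mean(0);print(P,np.linalg.norm(d),c,np.degrees(np.arctan2(d[1],d[0])))
print(np.linalg.norm(np.diff(ray('wrist',[(239.5,180),(272.5,180)],15,p),axis=0)))
s=sensors.read_state();y=s['tool_rot'][2];e=c[:2]-s['eef_pos'][:2]
print(e@[np.cos(y),np.sin(y)],e@[np.sin(y),-np.cos(y)],np.degrees(y)%360,s['eef_pos'])
E
```

```text
[[431.9 252.8  30. ]
 [575.4 276.3  30. ]] 145.37898966374712 [503.6 264.5  30. ] 9.304482542240358
30.001990179842718
-2.496604100513692 -1.7690597772289782 188.3889908591243 [500.9 265.9 140.4]
```

```bash
python3 -m inch '[[[-0.2,-0.15,3,-0.8],[-0.2,-0.15,6,-0.8],[-0.2,-0.15,9,-0.8],[-0.2,-0.15,11.5,-0.8],[-0.2,-0.15,13.2,-0.8],[-0.2,-0.15,13.8,-0.8],[-0.2,-0.15,13.8,-0.8],[-0.2,-0.15,13.8,-0.8]]]'; python3 -m inch '[[[0,0,0,0],[0,0,0,0],[0,0,0,0],[0,0,0,0],[0,0,0,0],[0,0,0,0],[0,0,0,0],[0,0,0,0]]]' 2
```

```text
clock: 2.12
eef_pos: [502.5, 268.0, 4.1]
tool_rot: [3.141, 0.001, -2.976]
force: [0.3, -1.0, 0.9]
width: 69.8
gripper_force: 0.0
clock: 2.78
eef_pos: [503.4, 266.4, 4.7]
tool_rot: [3.141, 0.002, -2.978]
force: [-1.1, -1.1, 7.7]
width: 27.9
gripper_force: 58.6
```

```bash
python3 -m inch '[[[0,0,-2,0],[0,0,-5,0],[0,0,-8.5,0],[0,0,-12,0],[0,0,-15,0],[0,0,-15,0]]]'; python3 - <<'E'
from h import *
s=sensors.read_state();y=s['tool_rot'][2];e=np.array([533,-260])-s['eef_pos'][:2]
print(e@[np.cos(y),np.sin(y)],e@[np.sin(y),-np.cos(y)],np.degrees(y)%360,s['qpos'])
E
```

```text
clock: 3.28
eef_pos: [506.1, 268.4, 159.5]
tool_rot: [3.138, 0.011, -2.978]
force: [1.2, 0.6, -2.3]
width: 27.8
gripper_force: 60.1
59.4851606315179 -525.698791488424 189.37531427510442 [-0.49030395  0.60232433 -0.07103443  1.81960211  0.06194643  0.71048352
  1.13905047]
```

```bash
python3 -m inch '[[[0.4,-2.5,0,-0.7],[1,-6.3,0,-1.4],[1.5,-10.1,0,-2.1],[2,-14,0,-2.8],[2.5,-18,0,-3.5],[3.2,-22,0,-4.2],[3.8,-26,0,-4.9],[4.3,-30,0,-5.6]]]';python3 -m inch '[[[0.5,-4,0,0],[1,-8,0,0],[1.2,-11,0,0],[1.2,-13,0,0],[1.2,-13,0,0],[1.2,-13,0,0]]]'; python3 - <<'E'
from h import *
import pickle
s=sensors.read_state();print(s['eef_pos'],s['tool_rot'],s['qpos'])
p=camera_params('wrist');im=get_image('wrist');cv2.imwrite('pics/w2.png',im);pickle.dump(p,open('p2.pkl','wb'))
E
```

```text
clock: 3.95
eef_pos: [508.0, -38.5, 152.9]
tool_rot: [3.141, -0.001, -2.879]
force: [1.6, -0.2, -2.3]
width: 28.2
gripper_force: 60.0
clock: 4.45
eef_pos: [530.5, -166.6, 152.6]
tool_rot: [3.141, -0.001, -2.883]
force: [-0.3, 0.9, -2.4]
width: 27.9
gripper_force: 60.1
[ 530.4739429  -166.55461945  152.57348347] [ 3.14107798e+00 -1.17420212e-03 -2.88306406e+00] [ 0.35174648  0.59983449 -0.14886772  1.85770226  0.13130632  0.6947594
  1.95668634]
```

View pics/w2.png

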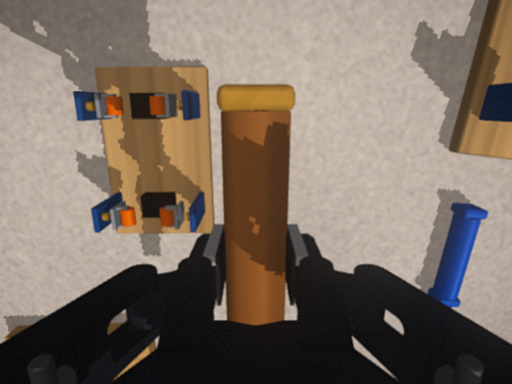

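The wrist view shows the chosen holder with rollers at (114,105), (158,104), (127,216) and (168,215). The chisel is held straight along column 256, and its rear collar is at rows 86-110.

```bash
python3 - <<'E'
from h import *
import pickle
np.set_printoptions(precision=1,suppress=True)
p=pickle.load(open('p2.pkl','rb'))
P=ray('wrist',[(114,105),(158,104),(127,216),(168,215)],54,p);print(P,P.mean(0),np.linalg.norm(P[0]-P[1]),np.linalg.norm(P[0]-P[2]))
d=P[2]+P[3]-P[0]-P[1];print('yaw',np.degrees(np.arctan2(d[1],d[0])))
B=ray('wrist',[(97,68),(208,67),(213,233)],12,p);print('base ctr',(B[0]+B[2])/2,np.linalg.norm(B[1]-B[0]),np.linalg.norm(B[1]-B[2]),np.degrees(np.arctan2(*(B[2]-B[1])[1::-1])))
s=sensors.read_state();T=s['eef_pos'];y=s['tool_rot'][2]
C=ray('wrist',[(256,110),(256,86)],178,p);ax=-np.array([np.cos(y),np.sin(y)])
print('collar along axis',(C[:,:2]-T[:2])@ax,'across',(C[:,:2]-T[:2])@[np.sin(y),-np.cos(y)], 'expect -65,-75',np.degrees(y)%360)
for c in (P.mean(0),(B[0]+B[2])/2):
  e=c[:2]-T[:2];print(e@-ax,e@[np.sin(y),-np.cos(y)],T)
E
```

```text
[[ 493.5 -288.5   54. ]
 [ 484.2 -255.7   54. ]
 [ 581.4 -265.2   54. ]
 [ 571.5 -231.6   54. ]] [ 532.7 -260.3   54. ] 34.122706588044466 90.90736263403355
yaw 15.139772872650756
base ctr [ 533.8 -259.3   12. ] 97.95151310676093 157.08454945202402 14.37216382278461
collar along axis [-64.3 -72.8] across [-1. -1.] expect -65,-75 194.96613039469392
22.510949724087208 -92.92051393826682 [ 530.4 -164.7  152.6]
21.19150365308122 -92.28694364740711 [ 530.4 -164.7  152.6]
```

```bash
python3 -m inch '[[[0.6,-3,0,0],[1.4,-6,0,0],[2.2,-9.2,0.5,0],[2.2,-9.2,2.5,0],[2.2,-9.2,5.5,0],[2.2,-9.2,7.5,0],[2.2,-9.2,7.5,0],[2.2,-9.2,7.5,0]]]'; python3 - <<'E'
from h import *
T=[];Y=[];Q=[]
for i in range(12):
    if i==6: cv2.imwrite('pics/side3.png',get_image('side')[100:200,190:330])
    else: get_image('wrist')
    s=sensors.read_state();T.append(s['eef_pos']);Y.append(s['tool_rot'][2])
T=np.mean(T,0);y=np.mean(Y);e=np.array([533.2,-260])-T[:2]
print(T,np.degrees(y)%360,e@[np.cos(y),np.sin(y)],e@[np.sin(y),-np.cos(y)],s['force'])
E
```

```text
clock: 5.17
eef_pos: [533.2, -257.4, 77.4]
tool_rot: [3.139, -0.002, -2.877]
force: [-0.2, -0.3, -1.6]
width: 28.1
gripper_force: 60.1
[ 534.55451553 -259.57825513   79.27201467] 195.03538476626272 1.4175519431275911 -0.05592440091444272 [-0.6625273   0.23447121 -3.21671929]
```

```bash
python3 -m inch '[[[0.1,0,1,0],[0.1,0,2,0],[0.1,0,2.4,0],[0.1,0,2.7,0],[0.1,0,3,0],[0.1,0,3.3,0],[0.1,0,3.6,0],[0.1,0,3.9,0]]]'; python3 -m inch '[[[0,0,0.25,0],[0,0,0.5,0],[0,0,0.7,0],[0,0,0.8,0],[0,0,0.8,0],[0,0,0.8,0]]]'
```

```text
clock: 6.43
eef_pos: [533.2, -261.3, 39.0]
tool_rot: [-3.14, 0.0, -2.88]
force: [1.6, -3.1, -3.9]
width: 27.9
gripper_force: 60.3
clock: 6.93
eef_pos: [533.0, -261.0, 31.7]
tool_rot: [-3.14, 0.0, -2.88]
force: [-0.9, -2.8, 4.3]
width: 28.0
gripper_force: 61.8
```

```bash
python3 -m inch '[[[0,0,0.1,0],[0,0,0.2,0],[0,0,0.3,0],[0,0,0.3,0],[0,0,0.3,0]]]'; python3 - <<'E'
from h import *
im=get_image('wrist');cv2.imwrite('pics/w4.png',im)
E
```

```text
clock: 7.35
eef_pos: [533.1, -261.0, 31.5]
tool_rot: [-3.14, 0.0, -2.88]
force: [-5.3, -1.6, 28.1]
width: 28.2
gripper_force: 64.1
```

View pics/w4.png

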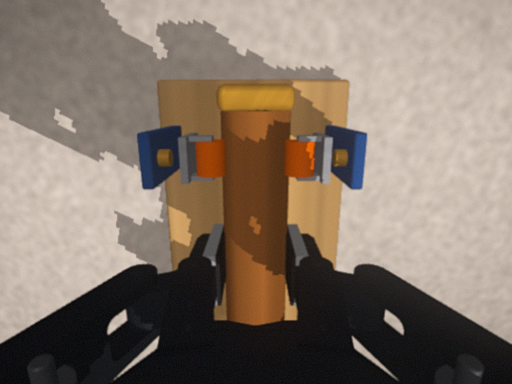

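The rear rollers at (210,158) and (302,158) sit over the handle, and it stops hard at 28 N at the seat height, so it is home. Next I'll release and rise.

```bash
python3 -m inch '[[[0,0,-0.25,0],[0,0,-0.25,0],[0,0,-0.25,0]]]'; python3 -m inch '[[[0,0,0,0],[0,0,0,0],[0,0,0,0],[0,0,0,0],[0,0,0,0],[0,0,0,0]]]' 6; python3 -m inch '[[[0,0,-1,0],[0,0,-3,0],[0,0,-6,0],[0,0,-9,0],[0,0,-12,0],[0,0,-15,0],[0,0,-15,0],[0,0,-15,0]]]'; python3 - <<'E'
from h import *
import pickle
p=camera_params('wrist');im=get_image('wrist');pickle.dump(p,open('p5.pkl','wb'));cv2.imwrite('pics/w5.png',im)
im=get_image('side');cv2.imwrite('pics/s5.png',cv2.resize(im[100:220,140:320],None,fx=4,fy=4,interpolation=cv2.INTER_CUBIC))
E
```

```text
clock: 7.65
eef_pos: [533.1, -260.9, 31.6]
tool_rot: [-3.14, 0.0, -2.88]
force: [-1.7, -3.9, 11.0]
width: 27.5
gripper_force: 62.4
clock: 8.15
eef_pos: [532.8, -259.5, 30.5]
tool_rot: [3.141, -0.0, -2.879]
force: [-0.3, -0.2, -0.2]
width: 60.1
gripper_force: 0.0
clock: 8.82
eef_pos: [534.1, -260.5, 183.5]
tool_rot: [-3.139, 0.004, -2.88]
force: [0.4, -0.0, -0.3]
width: 59.8
gripper_force: 0.0
```

View pics/w5.png

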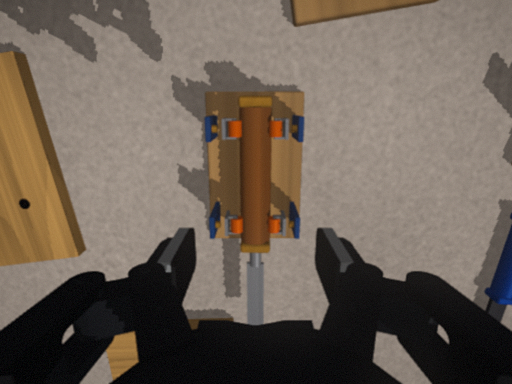

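View pics/s5.png

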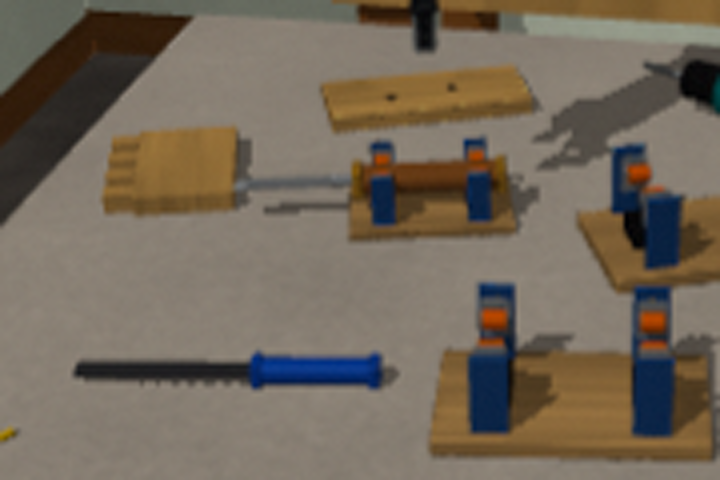

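The handle lies under all four rollers, between (256,97) and (256,252). The side view shows it level at both ends. Now a quick numeric check along the axis.

```bash
python3 - <<'E'
from h import *
import pickle
p=pickle.load(open('p5.pkl','rb'));np.set_printoptions(precision=1,suppress=True)
A=ray('wrist',[(256,97.5),(256,251)],57,p);R=ray('wrist',[(235,129),(276,129),(236,225),(274,225)],55,p)
print(A,A.mean(0),np.linalg.norm(A[1]-A[0]),R.mean(0),R)
E
```

```text
[[ 463.9 -278.6   57. ]
 [ 602.9 -241.2   57. ]] [ 533.4 -259.9   57. ] 143.94128757714938 [ 533.6 -260.5   55. ] [[ 494.3 -289.6   55. ]
 [ 485.  -254.6   55. ]
 [ 582.3 -266.6   55. ]
 [ 572.7 -231.3   55. ]]
```

Handle and holder centres agree to within 1 mm.

```bash
python3 -c "
from cell import *
print(order.finish_job())"
```

```text
the job is handed in; nothing more can be done
None
```

The chisel is snapped fully home in the smallest holder, within about 1 mm of its centre by my last picture, and released. The file and tin were not touched, and the job was handed in at about 9 s, with no verdict returned.

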